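# Line up the lens barrels by size on the setting rail

### The job

Line up the four white lens barrels by size on the pads of the setting rail: the smallest on the pad beside the upright steel stop, then each next larger one, so that the largest ends up on the pad beside the low thumbscrew. Stand each barrel upright, lens window up, in the middle of its own pad, and leave them all released and at rest; never tip a barrel over on the way.

Things in the scene. Friction and masses are not known exactly. Their poses are not given: they have to be found in the camera images.
- barrel_26: The smallest of four white plastic lens barrels (front nozzles of thermometers), standing upright and loose on the table: round, 26 mm in diameter, 36 mm high, straight-sided for the lower 27 mm, then tapering to 19.5 mm at the flat top with a black lens window. Closed, under 140 g. Origin: centre of the underside, z up the axis; its yaw means nothing.
- barrel_34: The second smallest of four white plastic lens barrels (front nozzles of thermometers), standing upright and loose on the table: round, 34 mm in diameter, 48 mm high, straight-sided for the lower 36 mm, then tapering to 25.5 mm at the flat top with a black lens window. Closed, under 140 g. Origin: centre of the underside, z up the axis; its yaw means nothing.
- barrel_42: The second largest of four white plastic lens barrels (front nozzles of thermometers), standing upright and loose on the table: round, 42 mm in diameter, 60 mm high, straight-sided for the lower 45 mm, then tapering to 31.5 mm at the flat top with a black lens window. Closed, under 140 g. Origin: centre of the underside, z up the axis; its yaw means nothing.
- barrel_50: The largest of four white plastic lens barrels (front nozzles of thermometers), standing upright and loose on the table: round, 50 mm in diameter, 72 mm high, straight-sided for the lower 54 mm, then tapering to 37.5 mm at the flat top with a black lens window. Closed, under 140 g. Origin: centre of the underside, z up the axis; its yaw means nothing.
- pad_a: First (the +y end when the rail is not turned) of four identical fixed black rubber pads, a straight row at 75 mm pitch on an aluminium rail (430 x 80 x 12 mm, flat on the table): disc 62 mm in diameter, 3 mm thick, white centre dot, top 15 mm above the table. Origin: centre of its underside; y axis along the rail towards the pad_a end. The rail's place and heading vary.
- pad_b: Second (next to pad_a) of four identical fixed black rubber pads, a straight row at 75 mm pitch on an aluminium rail (430 x 80 x 12 mm, flat on the table): disc 62 mm in diameter, 3 mm thick, white centre dot, top 15 mm above the table. Origin: centre of its underside; y axis along the rail towards the pad_a end. The rail's place and heading vary.
- pad_c: Third (next to pad_d) of four identical fixed black rubber pads, a straight row at 75 mm pitch on an aluminium rail (430 x 80 x 12 mm, flat on the table): disc 62 mm in diameter, 3 mm thick, white centre dot, top 15 mm above the table. Origin: centre of its underside; y axis along the rail towards the pad_a end. The rail's place and heading vary.
- pad_d: Last (the end away from pad_a) of four identical fixed black rubber pads, a straight row at 75 mm pitch on an aluminium rail (430 x 80 x 12 mm, flat on the table): disc 62 mm in diameter, 3 mm thick, white centre dot, top 15 mm above the table. Origin: centre of its underside; y axis along the rail towards the pad_a end. The rail's place and heading vary.
- stop: Upright steel stop fixed on one end of the rail, in line with the pads, 77.5 mm beyond the centre of the end pad beside it (pad_a or pad_d: it varies): a plate 64 mm wide across the rail, 8 mm thick, 45 mm high, on a foot 30 mm deep and 6 mm thick. Origin: centre of its underside, 12 mm above the table.
- thumbscrew: Low black thumbscrew, 26 mm across, 17 mm high, fixed on the rail's other end, 77.5 mm beyond the last pad's centre. Origin: centre of its underside, 12 mm above the table. (Also on the bench, under 50 mm high, clear of barrels and pads and not part of the job: a white thermometer on its side to the right, a screwdriver to the left, a tape roll beyond the rail.)

How it is judged:
By the outcome, as a careful person would: the job done as asked, in the order asked, and still so for the second after the job is handed in, with the robot touching nothing.
It also fails if it takes over 96 s, if anything falls off the work surface, if the arm or the gripper's body presses on something with over 40 N, if the wrist force passes 120 N, or if a joint passes its speed limit or range.

### The arm

A 6-joint arm with a two-finger parallel gripper is mounted at the origin on the work surface. World frame = base frame: x ahead of the robot, y to its left, z up, the work surface at z = 0. Lengths are in m, angles in degrees, forces in N, time in s.
With the tool pointing down it reaches from about 0.225 to 0.875 m from the base axis. Payload 3.4 kg.
Tool frame: the origin (TCP) lies between the finger pads; the fingertips stand 25 mm ahead of it and the grasp point (between the pads) lies 6 mm ahead of it (manip.tips_ahead is the z of the fingertips in the tool frame, in m); z points along the fingers, y is the line along which they close (so a half turn about z gives the same grasp; the last joint's range is limited). The gripper opens to 85 mm and grips with 20 to 120 N. Pads are 22 mm wide; open, the fingers measure 114 mm over their backs; the gripper's body (76 mm by 85 mm) begins 54 mm behind the grasp point. The pads swing forward as they close: fully open they stand 13 mm farther back than shut.
Start: joints at [-79.641, 15.808, 86.224, -0, 77.962, -6.933], TCP at [0.171, -0.549, 0.256] pointing down, gripper open.
Joint ranges: [-165.64, 165.64], [-43.16, 119.46], [12.63, 154.43], [-67.54, 247.53], [6.08, 155.33], [-154.97, 154.97]. Speed limits (degrees/s): [147.25, 147.25, 180, 180, 180, 180].

### API

Orientations are given as [roll, pitch, yaw] about the fixed x, y, z axes, in that order (R = Rz(yaw) Ry(pitch) Rx(roll)).
In Python, from rig import manip, vision, monitor, job gives the robot as it stands (manip), with the cameras (vision), the readings (monitor) and the job (job).
- The arm moves only by the shell command python3 inch.py FILE [OPENING] [FORCE], which reads ROWS from the file FILE. ROWS is a JSON list of rows, 1 to 5 of them, each written [[dx, dy, dz], [rx, ry, rz]]: dx, dy, dz in m, then a rotation vector rx, ry, rz in degrees; each row is the pose to reach, as a shift and turn from the pose commanded when the command began, along the tool's axes at that moment; what a row does not reach only later rows make up. A row lasts 1/8 s, in which the tool goes at most 0.0625 m and 10.7 degrees, less where a joint would pass 70% of its speed; a pose out of reach is approached as far as the arm can. OPENING is the finger opening in m, set as the command begins (- or left out keeps the last). The fingers move at their own pace and stop on an object; FORCE is the grip in N (left out, the last holds). Time passes only in rows, so rows that do not move let the fingers close. It prints the time, the measured TCP pose, the force, the opening and the grip force at its end. Input that does not fit is refused with a message, and nothing moves.
- monitor.get_state(): the state, without advancing time (a new reading comes with each control period).
- vision.snapshot(name): name is "scene" or "top"; returns the picture (480x640x3 uint8, blue, green, red); there is no depth.
- vision.camera_model(name): a dict with "mtx" (3x3 intrinsics, pixels), "R" (3x3) and "t" (3): a world point X has camera coordinates R X + t. Camera axes: x right, y down, z forward; pixel columns grow to the right and rows downward; lengths in m; the calibration is good to about 2 mm. A picture is of the moment at which its call begins. camera_model takes no time and is no camera call.
- job.close_job(): hands the job in; it is judged then, once.
The state is a dict: "time_s": time; "joint_positions": joint angles; "qvel": joint speeds; "joint_torque": joint torques, N m; "position": TCP position; "tcp_rot": TCP orientation; "ft_force": force on the tool from outside, world axes, zero at the start; "moment": the same for the moment, N m; "grip_width": finger opening in m; "gripper_force": force on a finger pad.
Only numpy, scipy, OpenCV 4.12 (cv2) and the standard library are available. Lean on these libraries where they do the work, as an engineer would, in place of code of your own. Each camera call takes 0.05 s, during which the arm holds its last target. There are 200 camera calls.

## Working session

There is one attempt and no reset: what is moved stays moved. The work goes in short steps, Python scripts to look and compute and a shell command to move; the robot and the scene stay as the last step left them, time stands still between calls to the robot, and variables do not carry over. Pictures are saved under pics/ and viewed, at most 14 in all, crops included, and the job is handed in when it is done.

```bash
ls; mkdir -p pics
python3 - <<'E'
from rig import manip, vision, monitor, job
import cv2,numpy as np
np.set_printoptions(precision=4,suppress=True)
for n in("scene","top"):
    cv2.imwrite(f"pics/{n}0.png",vision.snapshot(n)); m=vision.camera_model(n)
    print(n,m["mtx"],m["R"],m["t"],-np.array(m["R"]).T@m["t"])
print(monitor.get_state(),manip.tips_ahead)
E
```

```text
inch.py
pics
rig.py
scene [[478.1337   0.     318.0557]
 [  0.     478.1337 238.506 ]
 [  0.       0.       1.    ]] [[-0.114   0.9935  0.0046]
 [ 0.7015  0.0838 -0.7077]
 [-0.7035 -0.0774 -0.7065]] [ 0.0403 -0.3425  1.1033] [1.021  0.0741 0.5369]
top [[521.4415   0.     322.3143]
 [  0.     521.4415 231.3363]
 [  0.       0.       1.    ]] [[ 0.0039 -0.9998 -0.0217]
 [-0.9826  0.0001 -0.1859]
 [ 0.1858  0.022  -0.9823]] [0.0215 0.5442 0.7885] [0.3881 0.004  0.8762]
{'time_s': 0.1, 'joint_positions': array([-79.6401,  15.8448,  86.2881,   0.0022,  77.9613,  -6.9315]), 'qvel': array([ 0.0589, -0.192 , -0.1326,  0.0484,  0.0152, -0.0735]), 'joint_torque': array([  0.001 , -41.7702, -24.6405,  -0.0002,   0.0058,   0.    ]), 'position': array([ 0.1709, -0.5486,  0.2555]), 'tcp_rot': array([-179.9067,   -0.0135,   17.2908]), 'ft_force': array([-0.9573,  0.1336, -0.6728]), 'moment': array([ 0.0288,  0.0218, -0.0395]), 'gripper_force': 0.0, 'grip_width': 0.08578263500072783} 0.025
```

View pics/scene0.png

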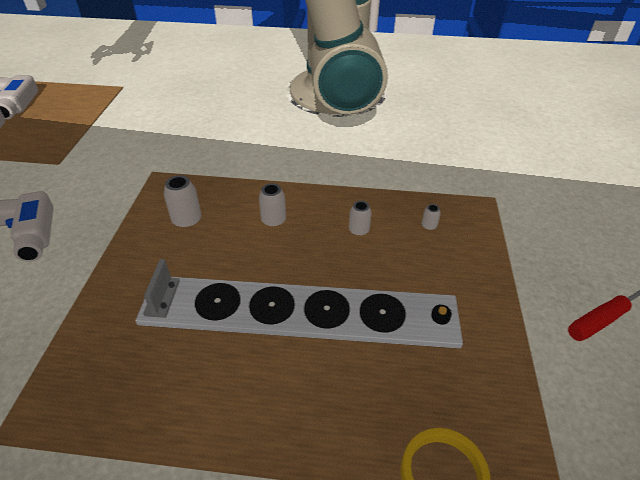

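View pics/top0.png

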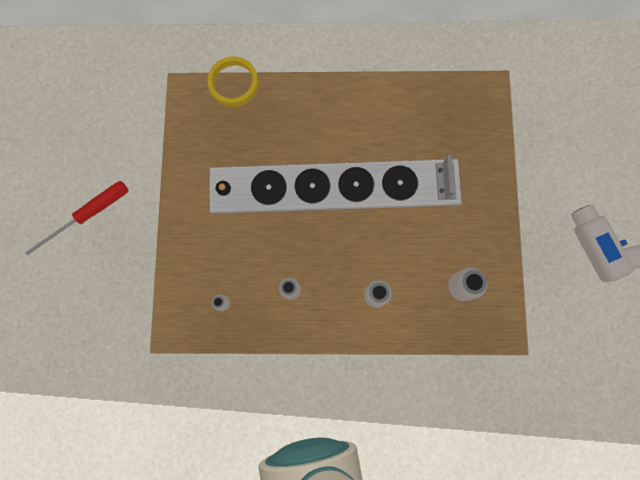

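The stop is at the right end of the rail in the top view (about 447,178) and the thumbscrew at the left end (223,188). Pad dots run from (297,187) to (400,183). The barrel windows are at about (218,302), (288,287), (379,293) and (474,282), smallest on the left. Next I'll triangulate the windows and dots from both views.

```bash
cat > vis.py <<'E'
from rig import manip, vision, monitor, job
import cv2,numpy as np
np.set_printoptions(precision=4,suppress=True)
def blobs(img,roi,lo,hi,amin,amax):
    x0,y0,x1,y1=roi; g=img[y0:y1,x0:x1].max(axis=2) if hi<128 else img[y0:y1,x0:x1].min(axis=2)
    m=((g>=lo)&(g<=hi)).astype(np.uint8)
    out=[]
    for c in cv2.findContours(m,cv2.RETR_EXTERNAL,cv2.CHAIN_APPROX_NONE)[0]:
        M=cv2.moments(c)
        if amin<=M["m00"]<=amax: out.append((M["m10"]/M["m00"]+x0,M["m01"]/M["m00"]+y0,M["m00"]))
    return np.array(sorted(out)).reshape(-1,3)
def P(n):
    c=vision.camera_model(n); return np.array(c["mtx"])@np.c_[c["R"],c["t"]]
def tri(a,b):
    X=cv2.triangulatePoints(P("scene"),P("top"),np.float64(a)[:,:2].T,np.float64(b)[:,:2].T); return (X[:3]/X[3]).T
def ray(n,uv,z):
    c=vision.camera_model(n); R=np.array(c["R"]); o=-R.T@c["t"]
    d=(R.T@np.linalg.inv(c["mtx"])@np.c_[np.array(uv)[:,:2],np.ones(len(uv))].T).T
    return o+d*((z-o[2])/d[:,2])[:,None]
E
python3 - <<'E'
from vis import *
s=cv2.imread("pics/scene0.png");t=cv2.imread("pics/top0.png")
w_s=blobs(s,(150,170,460,245),0,55,8,600)[::-1]; w_t=blobs(t,(190,260,510,320),0,55,8,600)
print(w_s,w_t,sep="\n")
p_s=blobs(s,(190,275,412,340),0,60,300,4000)[::-1]; p_t=blobs(t,(240,160,425,212),0,60,300,4000)
print(p_s,p_t,sep="\n")
if len(w_s)==len(w_t): print("win",tri(w_s,w_t))
if len(p_s)==len(p_t):
    print("pads",tri(p_s,p_t)); print(ray("scene",p_s,.015),ray("top",p_t,.015),sep="\n")
E
```

```text
[[432.653  207.5708  36.5   ]
 [360.7297 205.4357  63.5   ]
 [270.7423 189.0252  92.5   ]
 [177.0202 182.1553 132.    ]]
[[217.7083 301.4167  36.    ]
 [288.1286 286.8571  70.    ]
 [378.9538 291.9748 119.    ]
 [473.9144 281.6409 181.    ]]
[[ 382.208   312.604  1337.5   ]
 [ 326.4211  308.7193 1312.    ]
 [ 271.4899  305.017  1288.    ]
 [ 217.0595  301.206  1265.5   ]]
[[268.192  186.8735 876.    ]
 [311.8995 185.3939 881.    ]
 [355.6808 183.8458 882.    ]
 [399.5516 182.3851 892.    ]]
win [[ 0.4325  0.191   0.0367]
 [ 0.455   0.0772  0.0489]
 [ 0.4463 -0.0654  0.0607]
 [ 0.4615 -0.2097  0.0727]]
pads [[ 0.6291  0.1174  0.0129]
 [ 0.6315  0.0423  0.013 ]
 [ 0.6341 -0.0327  0.0129]
 [ 0.6364 -0.1077  0.013 ]]
[[ 0.6306  0.1181  0.015 ]
 [ 0.6329  0.0433  0.015 ]
 [ 0.6355 -0.0313  0.015 ]
 [ 0.6379 -0.1061  0.015 ]]
[[ 0.6286  0.1164  0.015 ]
 [ 0.631   0.0415  0.015 ]
 [ 0.6336 -0.0334  0.015 ]
 [ 0.636  -0.1081  0.015 ]]
```

Window heights come out at 36.7, 48.9, 60.7 and 72.7 mm, pad tops at about 13 mm and pad pitch at 75 mm, which all agree with the stated sizes. The stop end is at −y, so the targets are:

| Barrel | Target x, y (m) |
|---|---|
| barrel_26 | .637, −.107 |
| barrel_34 | .6345, −.032 |
| barrel_42 | .632, .042 |
| barrel_50 | .6296, .117 |

I'll grip across the rail (yaw 90) and start with barrel_50.

```bash
cat > go.py <<'E'
import sys,numpy as np
from rig import manip, vision, monitor, job
from scipy.spatial.transform import Rotation as Ro
s=monitor.get_state(); R=Ro.from_euler("xyz",s["tcp_rot"],degrees=True)
T=Ro.from_euler("xyz",[180,0,90],degrees=True)
d=R.inv().apply(np.array([float(v) for v in sys.argv[1:4]])-s["position"])
print(np.round(d,4),np.round((R.inv()*T).as_rotvec(degrees=True),2),s["position"].round(4))
E
echo '[[[0.05,-0.03,0.01],[0,0,-10]],[[0.1,-0.06,0.02],[0,0,-20]],[[0.15,-0.09,0.04],[0,0,-30]],[[0.2,-0.12,0.06],[0,0,-40]],[[0.25,-0.15,0.08],[0,0,-50]]]' > mv.in && python3 inch.py mv.in 0.085 40
python3 go.py 0.4615 -0.2097 0.14
```

```text
time_s: 0.72
position: [0.3659, -0.33, 0.1756]
tcp_rot: [180.0, 0.0, 67.6]
ft_force: [0.1, -1.0, 0.5]
grip_width: 0.0849
gripper_force: 0.0
[0.1476 0.0425 0.0356] [ 2.000e-02  1.000e-02 -2.241e+01] [ 0.3659 -0.33    0.1756]
```

```bash
echo '[[[0.05,0.015,0.012],[0,0,-8]],[[0.1,0.03,0.024],[0,0,-16]],[[0.1476,0.0425,0.0356],[0,0,-22.4]],[[0.1476,0.0425,0.0356],[0,0,-22.4]]]' > mv.in && python3 inch.py mv.in
python3 go.py 0.4615 -0.2097 0.036
```

```text
time_s: 1.23
position: [0.4619, -0.2087, 0.1395]
tcp_rot: [-179.9, -0.1, 90.0]
ft_force: [-0.2, -1.5, 0.2]
grip_width: 0.0851
gripper_force: 0.0
[-0.0012 -0.0002  0.1035] [-0.11 -0.12 -0.03] [ 0.4619 -0.2087  0.1395]
```

```bash
echo '[[[-0.001,0,0.035],[0,0,0]],[[-0.001,0,0.07],[0,0,0]],[[-0.001,0,0.09],[0,0,0]],[[-0.001,0,0.103],[0,0,0]],[[-0.001,0,0.103],[0,0,0]]]' > mv.in && python3 inch.py mv.in
echo '[[[0,0,0],[0,0,0]],[[0,0,0],[0,0,0]],[[0,0,0],[0,0,0]],[[0,0,0],[0,0,0]],[[0,0,0],[0,0,0]]]' > mv.in && python3 inch.py mv.in 0.04 40
python3 go.py 0.6296 0.1173 0.051
```

```text
time_s: 1.85
position: [0.4605, -0.2131, 0.0372]
tcp_rot: [-179.9, -0.0, 89.6]
ft_force: [-0.4, -0.3, 0.4]
grip_width: 0.0853
gripper_force: 0.0
time_s: 2.48
position: [0.4619, -0.2133, 0.0388]
tcp_rot: [179.9, 0.1, 89.7]
ft_force: [-0.1, -0.4, 6.3]
grip_width: 0.0486
gripper_force: 41.9
[ 0.3314  0.166  -0.0124] [ 0.1   0.08 -0.3 ] [ 0.4619 -0.2133  0.0388]
```

```bash
echo '[[[0,0,-0.02],[0,0,0]],[[0,0,-0.05],[0,0,0]],[[0,0,-0.08],[0,0,0]],[[0,0,-0.1],[0,0,0]],[[0,0,-0.1],[0,0,0]]]' > mv.in && python3 inch.py mv.in
echo '[[[0.05,0.025,0],[0,0,0]],[[0.1,0.05,0],[0,0,0]],[[0.15,0.075,0],[0,0,0]],[[0.2,0.1,0],[0,0,0]],[[0.25,0.125,0],[0,0,0]]]' > mv.in && python3 inch.py mv.in
for i in 1 2; do python3 go.py 0.6296 0.1173 0.1; done
```

```text
time_s: 3.1
position: [0.4621, -0.2132, 0.139]
tcp_rot: [179.8, 0.1, 89.7]
ft_force: [0.2, 0.1, -1.3]
grip_width: 0.0491
gripper_force: 41.6
time_s: 3.72
position: [0.5874, 0.0383, 0.136]
tcp_rot: [-179.9, 0.0, 89.7]
ft_force: [1.2, 0.0, 0.1]
grip_width: 0.0487
gripper_force: 41.7
[0.0792 0.0419 0.0359] [-0.14  0.01 -0.3 ] [0.5874 0.0383 0.136 ]
[0.0792 0.0419 0.0359] [-0.14  0.01 -0.3 ] [0.5874 0.0383 0.136 ]
```

```bash
echo '[[[0.03,0.016,0.01],[0,0,0]],[[0.06,0.032,0.03],[0,0,0]],[[0.0757,0.0419,0.052],[0,0,0]],[[0.0757,0.0419,0.052],[0,0,0]],[[0.0757,0.0419,0.052],[0,0,0]]]' > mv.in && python3 inch.py mv.in
python3 go.py 0.6296 0.1138 0.0555
python3 - <<'E'
from vis import *
s=vision.snapshot("scene");t=vision.snapshot("top")
a=cv2.resize(s[120:360,160:480],(640,480));cv2.imwrite("pics/s1.png",a);cv2.imwrite("pics/t1.png",t)
E
```

```text
time_s: 4.35
position: [0.6292, 0.1114, 0.0852]
tcp_rot: [-179.9, 0.0, 89.7]
ft_force: [0.6, 0.2, -0.6]
grip_width: 0.0488
gripper_force: 41.8
[0.0024 0.0005 0.0297] [-0.09  0.04 -0.31] [0.6292 0.1114 0.0852]
```

View pics/s1.png

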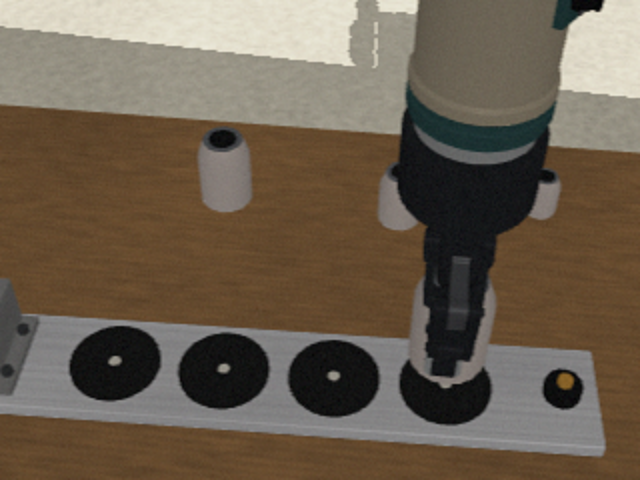

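The barrel hangs upright over the thumbscrew-end pad, its sides at about x 411 and 493 in the crop. I'll measure its axis from the side edges.

```bash
cat >> vis.py <<'E'
def axis_y(s,rows,u0,u1,x):
    c=vision.camera_model("scene"); R=np.array(c["R"]); o=-R.T@c["t"]; out=[]
    for v in rows:
        r=s[v,u0:u1].astype(float); w=np.where((r.min(1)>95)&(r.max(1)-r.min(1)<45))[0]
        a,b=w.min()+u0,w.max()+u0; d=R.T@np.linalg.inv(c["mtx"])@[(a+b)/2,v,1]; k=(x-o[0])/d[0]
        k2=(x-o[0])/d[0]; L=[(o+(R.T@np.linalg.inv(c["mtx"])@[e,v,1])*k)[1] for e in(a-.5,b+.5)]
        out.append((v,a,b,*(o+k*d)[1:],L[1]-L[0]))
    return np.array(out)
E
python3 - <<'E'
from vis import *
s=vision.snapshot("scene")
print(axis_y(s,range(264,298,4),345,430,.63))
E
```

```text
[[264.     368.     405.       0.1137   0.1109   0.0452]
 [268.     367.     406.       0.1145   0.1038   0.048 ]
 [272.     367.     407.       0.1158   0.0966   0.0497]
 [276.     367.     406.       0.116    0.0892   0.0489]
 [280.     366.     405.       0.1156   0.0815   0.0493]
 [284.     366.     404.       0.1158   0.0738   0.0485]
 [288.     345.     403.       0.1029   0.064    0.0744]
 [292.     345.     408.       0.1067   0.0565   0.0814]
 [296.     345.     429.       0.1207   0.0504   0.1086]]
```

The axis is at y≈.1158 against .118 for the pad in the same view, so it needs about +2.3 mm, matching the kinematic estimate. Lower and release.

```bash
echo '[[[0.0024,0.0005,0.01],[0,0,0]],[[0.0024,0.0005,0.02],[0,0,0]],[[0.0024,0.0005,0.027],[0,0,0]],[[0.0024,0.0005,0.0305],[0,0,0]],[[0.0024,0.0005,0.0305],[0,0,0]]]' > mv.in && python3 inch.py mv.in
python3 go.py 0.6296 0.1138 0.0538
```

```text
time_s: 5.12
position: [0.6302, 0.1144, 0.0547]
tcp_rot: [-180.0, 0.0, 89.7]
ft_force: [0.5, 0.3, -0.5]
grip_width: 0.0485
gripper_force: 41.8
[-0.0006 -0.0006  0.0009] [-0.04  0.01 -0.3 ] [0.6302 0.1144 0.0547]
```

```bash
echo '[[[-0.0006,-0.0006,0.001],[0,0,0]],[[-0.0006,-0.0006,0.0015],[0,0,0]]]' > mv.in && python3 inch.py mv.in
echo '[[[0,0,0],[0,0,0]],[[0,0,0],[0,0,0]],[[0,0,0],[0,0,0]],[[0,0,0],[0,0,0]]]' > mv.in && python3 inch.py mv.in 0.085
echo '[[[0,0,-0.02],[0,0,0]],[[0,0,-0.05],[0,0,0]],[[0,0,-0.08],[0,0,0]],[[0,0,-0.09],[0,0,0]],[[0,0,-0.09],[0,0,0]]]' > mv.in && python3 inch.py mv.in
python3 go.py 0.4463 -0.0654 0.14
```

```text
time_s: 5.38
position: [0.6299, 0.1138, 0.0539]
tcp_rot: [180.0, 0.0, 89.7]
ft_force: [-0.6, -0.9, -0.5]
grip_width: 0.0488
gripper_force: 41.8
time_s: 5.88
position: [0.6298, 0.1138, 0.0538]
tcp_rot: [180.0, 0.0, 89.7]
ft_force: [0.2, -0.2, -0.1]
grip_width: 0.0855
gripper_force: 0.0
time_s: 6.5
position: [0.6299, 0.1139, 0.1439]
tcp_rot: [179.9, 0.0, 89.7]
ft_force: [0.1, -0.1, -0.1]
grip_width: 0.0849
gripper_force: 0.0
[-0.1802 -0.1826  0.0038] [ 0.05  0.   -0.3 ] [0.6299 0.1139 0.1439]
```

```bash
echo '[[[-0.04,-0.04,0],[0,0,0]],[[-0.08,-0.08,0],[0,0,0]],[[-0.12,-0.12,0],[0,0,0]],[[-0.16,-0.16,0],[0,0,0]],[[-0.1802,-0.1826,0.004],[0,0,-0.3]]]' > mv.in && python3 inch.py mv.in
echo '[[[0,0,0],[0,0,0]],[[0,0,0],[0,0,0]]]' > mv.in && python3 inch.py mv.in
python3 go.py 0.4463 -0.0654 0.03
python3 - <<'E'
from vis import *
s=vision.snapshot("scene");t=vision.snapshot("top");cv2.imwrite("pics/s2.png",s);cv2.imwrite("pics/t2.png",t)
print(blobs(s,(360,230,420,290),0,55,60,600),blobs(t,(235,150,300,215),0,55,60,3000))
E
```

```text
time_s: 7.12
position: [0.4431, -0.0664, 0.1383]
tcp_rot: [-179.8, -0.0, 89.9]
ft_force: [1.0, -1.6, -0.2]
grip_width: 0.0846
gripper_force: 0.0
time_s: 7.38
position: [0.4466, -0.0651, 0.1392]
tcp_rot: [-180.0, -0.0, 90.0]
ft_force: [0.2, 0.1, -0.2]
grip_width: 0.085
gripper_force: 0.0
[-0.0003 -0.0003  0.1092] [-0.01 -0.03 -0.03] [ 0.4466 -0.0651  0.1392]
[[388.15   276.5453 255.5   ]] [[262.5    174.0838 167.    ]
 [271.4402 195.75    92.    ]]
```

View pics/t2.png

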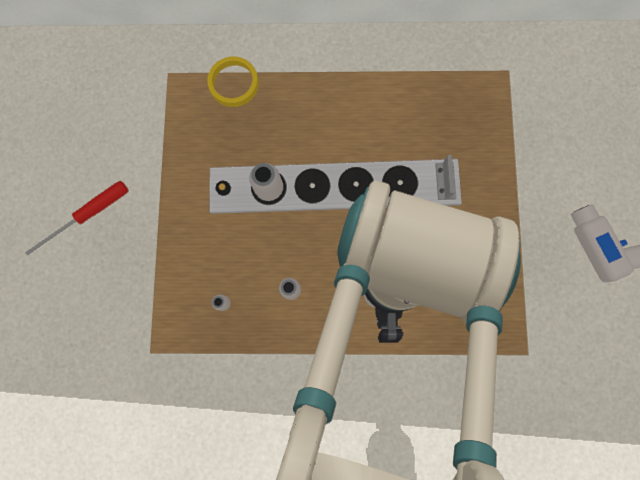

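The top view shows barrel_50 standing on the left-hand pad, window at (262,174). The gripper is over barrel_42, so I'll go down and grip.

```bash
python3 - <<'E'
from vis import *
print(ray("top",np.array([[262.5,174.08]]),.087))
E
echo '[[[0,0,0.035],[0,0,0]],[[0,0,0.07],[0,0,0]],[[0,0,0.095],[0,0,0]],[[0,0,0.109],[0,0,0]],[[0,0,0.109],[0,0,0]]]' > mv.in && python3 inch.py mv.in
echo '[[[0,0,0],[0,0,0]],[[0,0,0],[0,0,0]],[[0,0,0],[0,0,0]],[[0,0,0],[0,0,0]],[[0,0,0],[0,0,0]]]' > mv.in && python3 inch.py mv.in 0.034 40
echo '[[[0,0,-0.02],[0,0,0]],[[0,0,-0.05],[0,0,0]],[[0,0,-0.08],[0,0,0]],[[0,0,-0.105],[0,0,0]],[[0,0,-0.11],[0,0,0]]]' > mv.in && python3 inch.py mv.in
python3 go.py 0.632 0.0424 0.1
```

```text
[[0.6294 0.1165 0.087 ]]
time_s: 8.1
position: [0.4462, -0.0646, 0.0296]
tcp_rot: [-179.9, -0.0, 90.1]
ft_force: [-0.2, -0.6, 0.1]
grip_width: 0.0851
gripper_force: 0.0
time_s: 8.72
position: [0.4469, -0.0655, 0.0316]
tcp_rot: [179.9, 0.0, 90.0]
ft_force: [0.8, 1.2, 5.5]
grip_width: 0.0413
gripper_force: 40.6
time_s: 9.35
position: [0.4471, -0.0657, 0.1422]
tcp_rot: [179.8, 0.1, 90.0]
ft_force: [0.0, -0.1, -0.9]
grip_width: 0.0416
gripper_force: 40.7
[0.1082 0.1847 0.0427] [ 0.21  0.07 -0.02] [ 0.4471 -0.0657  0.1422]
```

barrel_50 is within 1 mm of its pad centre. Now carrying barrel_42.

```bash
echo '[[[0.025,0.043,0],[0,0,0]],[[0.05,0.086,0],[0,0,0]],[[0.075,0.129,0],[0,0,0]],[[0.1,0.17,0.01],[0,0,0]],[[0.1082,0.1847,0.035],[0,0,0]]]' > mv.in && python3 inch.py mv.in
echo '[[[0,0,0.01],[0,0,0]],[[0,0,0.02],[0,0,0]],[[0,0,0.02],[0,0,0]]]' > mv.in && python3 inch.py mv.in
python3 go.py 0.632 0.0424 0.0465
```

```text
time_s: 9.98
position: [0.6339, 0.0443, 0.1048]
tcp_rot: [179.8, -0.0, 90.1]
ft_force: [-0.7, -0.4, 0.2]
grip_width: 0.0412
gripper_force: 40.7
time_s: 10.35
position: [0.6294, 0.0422, 0.085]
tcp_rot: [-179.9, 0.0, 89.9]
ft_force: [-0.7, -0.0, 0.1]
grip_width: 0.0411
gripper_force: 40.7
[0.0003 0.0027 0.0385] [-0.14  0.01 -0.05] [0.6294 0.0422 0.085 ]
```

```bash
echo '[[[0,0.0025,0.012],[0,0,0]],[[0,0.0025,0.025],[0,0,0]],[[0,0.0025,0.034],[0,0,0]],[[0,0.0025,0.037],[0,0,0]],[[0,0.0025,0.037],[0,0,0]]]' > mv.in && python3 inch.py mv.in
python3 go.py 0.632 0.0424 0.0465
```

```text
time_s: 10.98
position: [0.6333, 0.0428, 0.0484]
tcp_rot: [-180.0, 0.0, 90.0]
ft_force: [0.2, 0.8, -1.3]
grip_width: 0.0413
gripper_force: 40.7
[-0.0004 -0.0013  0.0019] [-0.03  0.   -0.01] [0.6333 0.0428 0.0484]
```

```bash
echo '[[[-0.0004,-0.0012,0.001],[0,0,0]],[[-0.0004,-0.0012,0.0019],[0,0,0]],[[-0.0004,-0.0012,0.0019],[0,0,0]]]' > mv.in && python3 inch.py mv.in
python3 go.py 0.632 0.0424 0.0465
echo '[[[0,0,0],[0,0,0]],[[0,0,0],[0,0,0]],[[0,0,0],[0,0,0]],[[0,0,0],[0,0,0]]]' > mv.in && python3 inch.py mv.in 0.085
echo '[[[0,0,-0.02],[0,0,0]],[[0,0,-0.05],[0,0,0]],[[0,0,-0.08],[0,0,0]],[[0,0,-0.095],[0,0,0]],[[0,0,-0.095],[0,0,0]]]' > mv.in && python3 inch.py mv.in
python3 go.py 0.455 0.0772 0.14
```

```text
time_s: 11.35
position: [0.6323, 0.0424, 0.0469]
tcp_rot: [180.0, 0.0, 90.0]
ft_force: [0.4, -0.0, -0.4]
grip_width: 0.0413
gripper_force: 40.7
[ 0.     -0.0003  0.0004] [ 0.02  0.   -0.01] [0.6323 0.0424 0.0469]
time_s: 11.85
position: [0.6323, 0.0423, 0.0468]
tcp_rot: [180.0, 0.0, 90.0]
ft_force: [0.9, -0.4, 0.2]
grip_width: 0.0849
gripper_force: 0.0
time_s: 12.48
position: [0.6328, 0.0424, 0.1427]
tcp_rot: [179.9, 0.0, 90.0]
ft_force: [0.8, 0.4, 0.4]
grip_width: 0.0852
gripper_force: 0.0
[ 0.0348 -0.1778  0.0023] [ 0.13  0.01 -0.01] [0.6328 0.0424 0.1427]
```

```bash
echo '[[[0.01,-0.045,0],[0,0,0]],[[0.02,-0.09,0],[0,0,0]],[[0.03,-0.135,0],[0,0,0]],[[0.0348,-0.165,0],[0,0,0]],[[0.0348,-0.1778,0.002],[0,0,0]]]' > mv.in && python3 inch.py mv.in
echo '[[[0,0,0],[0,0,0]],[[0,0,0],[0,0,0]]]' > mv.in && python3 inch.py mv.in
python3 go.py 0.455 0.0772 0.028
python3 - <<'E'
from vis import *
t=vision.snapshot("top");cv2.imwrite("pics/t3.png",t)
for r,z in(((235,150,290,190),.087),((290,150,335,200),.075)):
    g=cv2.inRange(t[r[1]:r[3],r[0]:r[2]],(0,0,0),(55,55,55)); print(blobs(t,r,0,55,60,3000))
E
```

```text
time_s: 13.1
position: [0.4519, 0.0775, 0.1387]
tcp_rot: [-179.8, 0.0, 90.0]
ft_force: [1.1, -0.4, 0.2]
grip_width: 0.0851
gripper_force: 0.0
time_s: 13.35
position: [0.4561, 0.077, 0.1397]
tcp_rot: [179.9, 0.0, 90.0]
ft_force: [0.0, 0.3, -0.8]
grip_width: 0.0849
gripper_force: 0.0
[ 0.0003 -0.0012  0.1117] [ 0.08  0.01 -0.03] [0.4561 0.077  0.1397]
[[262.506  174.0479 167.    ]]
[[310.1101 174.6682 107.5   ]
 [324.1497 189.6667  98.    ]]
```

View pics/t3.png

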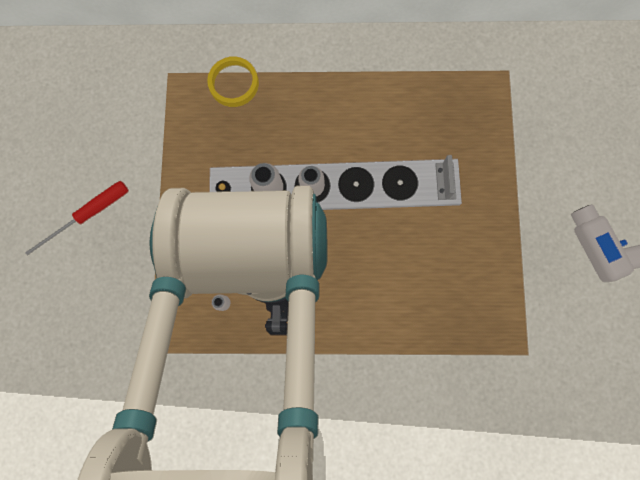

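barrel_50 and barrel_42 both stand upright on their pads, windows at (262,174) and (310,175). Next is barrel_34.

```bash
python3 -c "
from vis import *
print(ray('top',np.array([[310.11,174.67]]),.075))"
echo '[[[0,0,0.035],[0,0,0]],[[0,-0.001,0.07],[0,0,0]],[[0,-0.001,0.095],[0,0,0]],[[0,-0.001,0.1115],[0,0,0]],[[0,-0.001,0.1115],[0,0,0]]]' > mv.in && python3 inch.py mv.in
echo '[[[0,0,0],[0,0,0]],[[0,0,0],[0,0,0]],[[0,0,0],[0,0,0]],[[0,0,0],[0,0,0]],[[0,0,0],[0,0,0]]]' > mv.in && python3 inch.py mv.in 0.026 40
python3 go.py 0.6345 -0.0324 0.14
echo '[[[0,0,-0.02],[0,0,0]],[[0,0,-0.05],[0,0,0]],[[0,0,-0.08],[0,0,0]],[[0,0,-0.105],[0,0,0]],[[0,0,-0.11],[0,0,0]]]' > mv.in && python3 inch.py mv.in
python3 go.py 0.6345 -0.0324 0.1
```

```text
[[0.6319 0.0419 0.075 ]]
time_s: 14.02
position: [0.4536, 0.077, 0.0271]
tcp_rot: [-179.9, 0.0, 90.0]
ft_force: [0.0, 0.1, -0.5]
grip_width: 0.085
gripper_force: 0.0
time_s: 14.65
position: [0.4541, 0.0772, 0.0291]
tcp_rot: [179.9, 0.0, 90.0]
ft_force: [-0.4, -0.4, 6.6]
grip_width: 0.0324
gripper_force: 39.9
[-0.1096  0.1806 -0.1105] [ 0.11  0.01 -0.  ] [0.4541 0.0772 0.0291]
time_s: 15.28
position: [0.4544, 0.0773, 0.1397]
tcp_rot: [179.8, -0.0, 90.0]
ft_force: [0.1, -0.7, -0.8]
grip_width: 0.0332
gripper_force: 39.8
[-0.1097  0.18    0.0404] [ 0.21 -0.   -0.  ] [0.4544 0.0773 0.1397]
```

```bash
echo '[[[-0.027,0.045,0],[0,0,0]],[[-0.055,0.09,0],[0,0,0]],[[-0.082,0.135,0],[0,0,0]],[[-0.105,0.17,0.01],[0,0,0]],[[-0.1097,0.18,0.035],[0,0,0]]]' > mv.in && python3 inch.py mv.in
echo '[[[0,0,0.01],[0,0,0]],[[0,0,0.02],[0,0,0]],[[0,0,0.02],[0,0,0]],[[0,0,0.02],[0,0,0]]]' > mv.in && python3 inch.py mv.in
python3 go.py 0.6345 -0.0324 0.0443
```

```text
time_s: 15.9
position: [0.6364, -0.0346, 0.1023]
tcp_rot: [179.8, 0.1, 89.9]
ft_force: [-0.5, 0.1, -1.0]
grip_width: 0.0329
gripper_force: 39.9
time_s: 16.4
position: [0.6334, -0.0321, 0.0841]
tcp_rot: [179.9, 0.0, 90.0]
ft_force: [0.5, 0.3, -0.1]
grip_width: 0.0327
gripper_force: 39.9
[-0.0003  0.001   0.0398] [0.07 0.01 0.02] [ 0.6334 -0.0321  0.0841]
```

```bash
echo '[[[0,0.001,0.012],[0,0,0]],[[0,0.001,0.025],[0,0,0]],[[0,0.001,0.035],[0,0,0]],[[0,0.001,0.038],[0,0,0]],[[0,0.001,0.038],[0,0,0]]]' > mv.in && python3 inch.py mv.in
echo '[[[0,0,0],[0,0,0]],[[0,0,0],[0,0,0]]]' > mv.in && python3 inch.py mv.in
python3 go.py 0.6345 -0.0324 0.0443
```

```text
time_s: 17.02
position: [0.6344, -0.0326, 0.045]
tcp_rot: [-180.0, 0.0, 90.0]
ft_force: [-0.4, 0.4, -0.8]
grip_width: 0.033
gripper_force: 39.8
time_s: 17.27
position: [0.6347, -0.0326, 0.0455]
tcp_rot: [180.0, 0.0, 90.0]
ft_force: [-0.4, -0.7, -0.7]
grip_width: 0.0328
gripper_force: 39.8
[ 0.0002 -0.0002  0.0012] [ 0.04  0.01 -0.01] [ 0.6347 -0.0326  0.0455]
```

```bash
echo '[[[0,0,0.0013],[0,0,0]],[[0,0,0.0013],[0,0,0]],[[0,0,0.0013],[0,0,0]]]' > mv.in && python3 inch.py mv.in
echo '[[[0,0,0],[0,0,0]],[[0,0,0],[0,0,0]],[[0,0,0],[0,0,0]],[[0,0,0],[0,0,0]]]' > mv.in && python3 inch.py mv.in 0.085
echo '[[[0,0,-0.02],[0,0,0]],[[0,0,-0.05],[0,0,0]],[[0,0,-0.08],[0,0,0]],[[0,0,-0.095],[0,0,0]],[[0,0,-0.095],[0,0,0]]]' > mv.in && python3 inch.py mv.in
python3 go.py 0.4325 0.191 0.14
```

```text
time_s: 17.65
position: [0.6346, -0.0326, 0.0442]
tcp_rot: [180.0, 0.0, 90.0]
ft_force: [-0.0, -0.1, 0.7]
grip_width: 0.033
gripper_force: 40.0
time_s: 18.15
position: [0.6344, -0.0325, 0.044]
tcp_rot: [-180.0, 0.0, 90.0]
ft_force: [0.1, -0.0, 0.9]
grip_width: 0.0853
gripper_force: 0.0
time_s: 18.77
position: [0.635, -0.0326, 0.1399]
tcp_rot: [179.9, 0.0, 90.0]
ft_force: [0.7, 0.6, -0.8]
grip_width: 0.085
gripper_force: 0.0
[ 0.2236 -0.2025 -0.0006] [ 0.12  0.02 -0.01] [ 0.635  -0.0326  0.1399]
```

```bash
echo '[[[0.045,-0.04,0],[0,0,0]],[[0.09,-0.08,0],[0,0,0]],[[0.135,-0.12,0],[0,0,0]],[[0.18,-0.16,0],[0,0,0]],[[0.2236,-0.2025,0],[0,0,0]]]' > mv.in && python3 inch.py mv.in
echo '[[[0,0,0],[0,0,0]],[[0,0,0],[0,0,0]]]' > mv.in && python3 inch.py mv.in
python3 go.py 0.4325 0.191 0.027
python3 - <<'E'
from vis import *
t=vision.snapshot("top");cv2.imwrite("pics/t4.png",t)
b=blobs(t,(335,150,380,202),0,55,40,3000);print(b,ray("top",b,.063))
E
```

```text
time_s: 19.4
position: [0.4298, 0.1921, 0.1376]
tcp_rot: [-179.9, 0.0, 90.0]
ft_force: [1.5, 0.4, -0.8]
grip_width: 0.0853
gripper_force: 0.0
time_s: 19.65
position: [0.432, 0.191, 0.1383]
tcp_rot: [-180.0, 0.0, 90.1]
ft_force: [0.4, -0.1, 0.3]
grip_width: 0.0851
gripper_force: 0.0
[1.000e-04 6.000e-04 1.113e-01] [-0.02  0.05  0.05] [0.432  0.191  0.1383]
[[355.017  188.4578 373.5   ]
 [356.7949 175.3538  65.    ]] [[ 0.6122 -0.0301  0.063 ]
 [ 0.6342 -0.0332  0.063 ]]
```

View pics/t4.png

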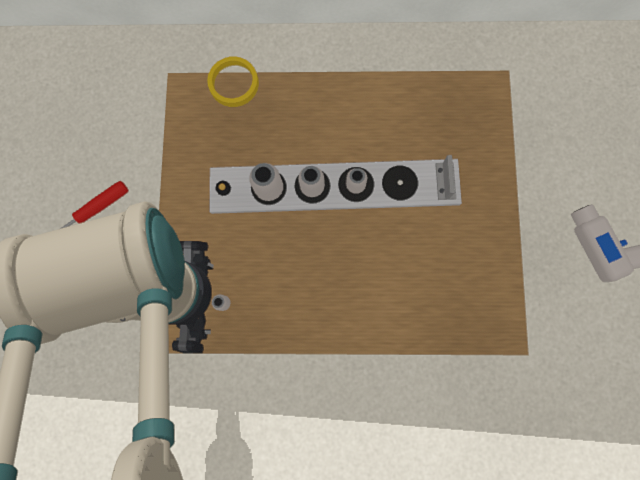

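The first three stand upright and centred. Last is barrel_26.

```bash
echo '[[[0,0.0005,0.035],[0,0,0]],[[0,0.0005,0.07],[0,0,0]],[[0,0.0005,0.095],[0,0,0]],[[0,0.0005,0.109],[0,0,0]],[[0,0.0005,0.11],[0,0,0]]]' > mv.in && python3 inch.py mv.in
echo '[[[0,0,0],[0,0,0]],[[0,0,0],[0,0,0]],[[0,0,0],[0,0,0]],[[0,0,0],[0,0,0]],[[0,0,0],[0,0,0]]]' > mv.in && python3 inch.py mv.in 0.018 40
echo '[[[0,0,0],[0,0,0]]]' > mv.in && python3 inch.py mv.in
echo '[[[0,0,-0.02],[0,0,0]],[[0,0,-0.05],[0,0,0]],[[0,0,-0.08],[0,0,0]],[[0,0,-0.105],[0,0,0]],[[0,0,-0.12],[0,0,0]]]' > mv.in && python3 inch.py mv.in
python3 go.py 0.637 -0.1073 0.14
```

```text
time_s: 20.32
position: [0.4328, 0.1903, 0.0281]
tcp_rot: [-179.9, 0.0, 89.9]
ft_force: [0.5, -0.9, 0.6]
grip_width: 0.0853
gripper_force: 0.0
time_s: 20.95
position: [0.4328, 0.1913, 0.0298]
tcp_rot: [179.9, -0.0, 90.0]
ft_force: [0.3, 0.1, 6.2]
grip_width: 0.0244
gripper_force: 39.3
time_s: 21.08
position: [0.4328, 0.1913, 0.0298]
tcp_rot: [179.9, -0.0, 90.0]
ft_force: [0.3, -0.4, 5.3]
grip_width: 0.0248
gripper_force: 39.3
time_s: 21.7
position: [0.4328, 0.1913, 0.1504]
tcp_rot: [179.9, -0.0, 90.0]
ft_force: [0.5, 0.1, 0.5]
grip_width: 0.0247
gripper_force: 39.4
[-0.2986  0.2042  0.0107] [ 0.12 -0.03  0.  ] [0.4328 0.1913 0.1504]
```

```bash
echo '[[[-0.05,0.03,0],[0,0,0]],[[-0.1,0.06,0],[0,0,0]],[[-0.15,0.09,0],[0,0,0]],[[-0.2,0.125,0],[0,0,0]],[[-0.245,0.165,0],[0,0,0]]]' > mv.in && python3 inch.py mv.in
echo '[[[-0.03,0.025,0],[0,0,0]],[[-0.05,0.038,0.01],[0,0,0]],[[-0.0536,0.039,0.04],[0,0,0]],[[-0.0536,0.039,0.06],[0,0,0]],[[-0.0536,0.039,0.06],[0,0,0]]]' > mv.in && python3 inch.py mv.in
echo '[[[0,0,0],[0,0,0]],[[0,0,0],[0,0,0]]]' > mv.in && python3 inch.py mv.in
python3 go.py 0.637 -0.1073 0.0449
```

```text
time_s: 22.32
position: [0.5979, -0.0556, 0.1491]
tcp_rot: [-180.0, -0.0, 90.0]
ft_force: [0.7, 0.3, -0.6]
grip_width: 0.0244
gripper_force: 39.4
time_s: 22.95
position: [0.634, -0.1064, 0.0865]
tcp_rot: [-179.7, -0.1, 90.0]
ft_force: [-1.0, 1.0, -1.0]
grip_width: 0.0247
gripper_force: 39.4
time_s: 23.2
position: [0.637, -0.1074, 0.0902]
tcp_rot: [179.9, 0.0, 90.0]
ft_force: [0.0, 0.2, 0.5]
grip_width: 0.0243
gripper_force: 39.4
[ 0.0001 -0.0001  0.0453] [0.12 0.04 0.02] [ 0.637  -0.1074  0.0902]
```

```bash
echo '[[[0,0,0.012],[0,0,0]],[[0,0,0.025],[0,0,0]],[[0,0,0.037],[0,0,0]],[[0,0,0.043],[0,0,0]],[[0,0,0.0445],[0,0,0]]]' > mv.in && python3 inch.py mv.in
echo '[[[0,0,0],[0,0,0]],[[0,0,0],[0,0,0]],[[0,0,0],[0,0,0]]]' > mv.in && python3 inch.py mv.in
python3 go.py 0.637 -0.1073 0.0449
```

```text
time_s: 23.82
position: [0.6357, -0.1074, 0.0448]
tcp_rot: [-179.9, -0.0, 90.0]
ft_force: [-3.5, 0.4, 10.5]
grip_width: 0.0247
gripper_force: 40.4
time_s: 24.2
position: [0.6357, -0.1074, 0.0448]
tcp_rot: [-179.9, -0.0, 90.0]
ft_force: [-3.3, 0.9, 4.9]
grip_width: 0.0246
gripper_force: 39.9
[ 0.0001  0.0013 -0.0001] [-0.07 -0.01 -0.01] [ 0.6357 -0.1074  0.0448]
```

It touched down slightly early, so I'll lift 2 mm, correct x by about 1 mm and set it down again gently.

```bash
echo '[[[0,0.0005,-0.002],[0,0,0]],[[0,0.0005,-0.002],[0,0,0]],[[0,0.0005,-0.001],[0,0,0]],[[0,0.0005,-0.0005],[0,0,0]],[[0,0.0005,-0.0005],[0,0,0]]]' > mv.in && python3 inch.py mv.in
python3 go.py 0.637 -0.1073 0.0449
echo '[[[0,0,0],[0,0,0]],[[0,0,0],[0,0,0]],[[0,0,0],[0,0,0]],[[0,0,0],[0,0,0]]]' > mv.in && python3 inch.py mv.in 0.085
echo '[[[0,0,-0.02],[0,0,0]],[[0,0,-0.05],[0,0,0]],[[0,0,-0.08],[0,0,0]],[[0,0,-0.12],[0,0,0]],[[0,0,-0.12],[0,0,0]]]' > mv.in && python3 inch.py mv.in
echo '[[[-0.05,-0.04,0],[0,0,0]],[[-0.1,-0.08,0],[0,0,0]],[[-0.15,-0.12,0],[0,0,0]],[[-0.19,-0.16,0],[0,0,0]],[[-0.22,-0.2,0],[0,0,0]]]' > mv.in && python3 inch.py mv.in
echo '[[[0,0,0],[0,0,0]],[[0,0,0],[0,0,0]]]' > mv.in && python3 inch.py mv.in
python3 - <<'E'
from vis import *
t=vision.snapshot("top");s=vision.snapshot("scene");cv2.imwrite("pics/t5.png",t);cv2.imwrite("pics/s5.png",cv2.resize(s[180:360,120:480],(800,400)))
for r,z in(((235,150,290,190),.087),((290,150,335,200),.075),((335,150,380,202),.063),((380,150,425,202),.051)):
    b=blobs(t,r,0,55,15,3000);print(b[:,2],ray("top",b,z)[:,:2])
E
```

```text
time_s: 24.82
position: [0.6369, -0.1075, 0.0449]
tcp_rot: [-180.0, 0.0, 90.0]
ft_force: [0.6, 0.1, -0.4]
grip_width: 0.0249
gripper_force: 39.5
[ 0.0002  0.0001 -0.    ] [-0.    0.   -0.01] [ 0.6369 -0.1075  0.0449]
time_s: 25.32
position: [0.6369, -0.1075, 0.045]
tcp_rot: [180.0, 0.0, 90.0]
ft_force: [-0.3, -0.0, 0.1]
grip_width: 0.0852
gripper_force: 0.0
time_s: 25.95
position: [0.6391, -0.1081, 0.1689]
tcp_rot: [179.6, 0.1, 90.0]
ft_force: [0.4, 0.6, -0.8]
grip_width: 0.085
gripper_force: 0.0
time_s: 26.58
position: [0.4348, -0.3289, 0.1639]
tcp_rot: [-179.9, -0.0, 89.9]
ft_force: [0.6, -0.3, 0.7]
grip_width: 0.0849
gripper_force: 0.0
time_s: 26.82
position: [0.4369, -0.3271, 0.1644]
tcp_rot: [-180.0, -0.1, 89.9]
ft_force: [0.8, 0.3, -0.9]
grip_width: 0.0849
gripper_force: 0.0
[168.] [[0.6294 0.1164]]
[108.5 194. ] [[0.6319 0.0418]
 [0.6049 0.0371]]
[375.5  65. ] [[ 0.6123 -0.03  ]
 [ 0.6342 -0.0332]]
[875.5] [[ 0.6257 -0.1034]]
```

View pics/s5.png

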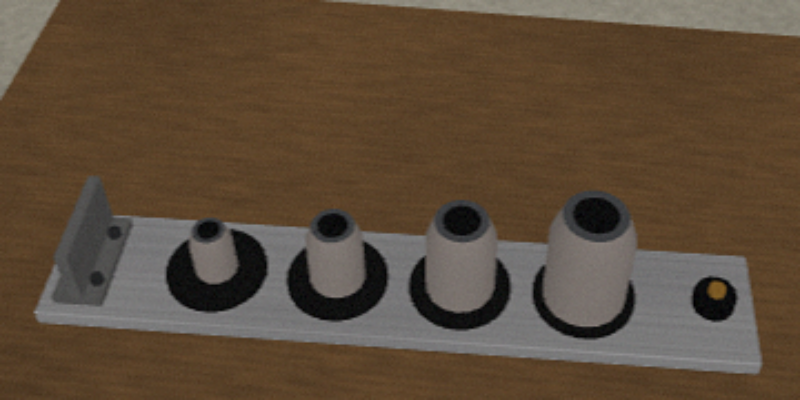

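View pics/t5.png

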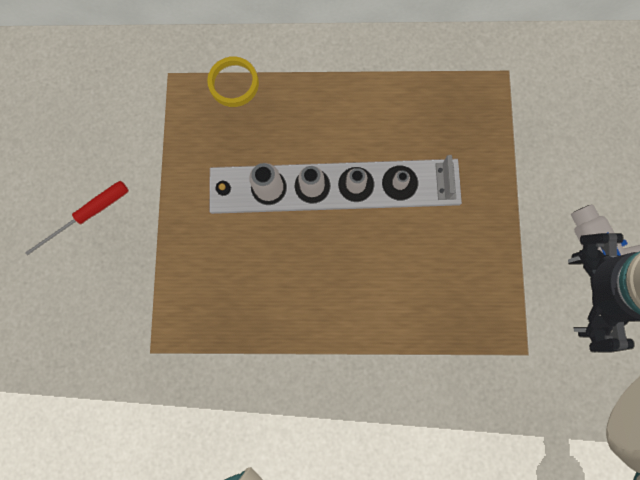

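Both views show all four upright in order, smallest beside the stop at (402,177) and largest beside the thumbscrew, with the arm clear. I'll check barrel_26's centre, then hand in.

Run:
```python
from vis import *
t=vision.snapshot("top")
b=blobs(t,(396,171,408,182),0,55,8,80);b2=ray("top",b,.051);print(b,b2)
if len(b2) and np.abs(b2[:,:2]-[.636,-.1081]).max(1).min()<.004: print(job.close_job())
```

```text
[[402.3125 176.      32.    ]] [[ 0.6365 -0.1082  0.051 ]]
the job is handed in; nothing more can be done
None
```

All four lens barrels are standing upright, window up, on their pads in size order (smallest by the stop, largest by the thumbscrew), each within about 1 mm of pad centre in the top camera view, and the job was handed in at about 27 s.

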